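Gauge the gold microphone in the sliding-jaw bench caliper

TASK

Measure the gold microphone across its body: open the bench caliper, lay the microphone flat on its bed with the black band between the two pads, square to them, and let go. Then slide the jaw shut gently until it grips the band and pushes the sprung pad back so that the black pointer stands in the green zone, never as far as the red zone, and leave it there, holding by itself. Leave everything else on the shelf where it is.

Things in the scene. Friction and masses are not known exactly. Their poses are not given: they have to be found in the camera images.
- gauge: Bench caliper fixed to the shelf: grey base plate, x -100 to +115, y -155 to +155 mm; its top, 10 mm up, is the bed. Origin on the shelf below the pads' centre line. x points away from the robot, y is the measuring direction. Steel beam along y at x +75 to +105 mm, 42 mm high. Sliding jaw on the +y side, sprung pad on the -y side; both pads black, x -18 to +18 mm, 14 to 48 mm high.
- scale_green (a point): Middle of the green zone on the caliper's force scale (40 mm high; caliper x -34, y -128 mm), behind the blue fixed arm (y -75 to -95, x -20 to +82 mm, 48 mm high). Zones along -y: white, green (8 to 18 mm of pad travel), grey (18 to 22), red (from 22). A black pointer fixed to the sprung pad moves over it.
- jaw (a joint): Opening of the sliding jaw: 0 to 0.110 m, the gap in m between the two pads while the sprung pad is at rest; it grows as the jaw slides to the caliper's +y. It starts too narrow for the microphone. Stiff slide: about 7 N to move, it stays where it is left.
- jaw_knob (a point): Point to grip on the sliding jaw: inside its upright orange block, 30 mm (x) x 22 mm (y), from 59 to 103 mm above the shelf; this point is 85 mm above the shelf. It rides on the far beam, 90 mm beyond and 26 mm to +y of the middle of the jaw's pad face. Below the block everything of the caliper is lower than 60 mm.
- jaw_face (a point): Middle of the sliding jaw's pad face (looks to the caliper's -y), 31 mm above the shelf. Axes as the caliper's.
- anvil (a joint): How far the sprung pad is pushed back (towards the caliper's -y), in m: 0 at rest, stop at 0.026. Green zone 0.008 to 0.018 (about 2.6 to 4.6 N); red zone from 0.022.
- anvil_face (a point): Middle of the sprung pad's face (looks to the caliper's +y), 31 mm above the shelf; at rest at the caliper's x = 0, y = -30 mm. Axes as the caliper's.
- mic: Gold flat-sided microphone lying on the shelf: 150 mm long (x), 46 wide (y), 42 thick (z), about 0.35 kg. Origin: middle of its underside. Meshed head at its +x end, 22 mm steel connector at its -x end (-60 to -75 mm). Black band round it from x -8 to +32 mm. Grip the plain gold part (x -58 to -10 mm) across its width, clear of the pads; with the head to the far beam it fits the bed.
- mic_band (a point): Middle of the black band, on the microphone's axis, 12 mm from its origin towards the head and 21 mm above its underside.
- cradle: Black rubber shock cradle, a ring 88 mm across and 50 mm high with a clamp lug; origin at the middle of its underside. Bystander.
- wrench1: Aluminium L-shaped hex wrench, 130 mm long, 10 mm thick, flat on the shelf; origin at its middle. Bystander.
- wrench2: Aluminium L-shaped hex wrench, 110 mm long, 9 mm thick; origin at its middle. Bystander.
- foot: Tan plastic stand foot, disc 92 mm across with a stub 45 mm high; origin at the middle of its underside. Bystander.
Not all that is in view belongs to the job. Several things look just like the mic: the one meant starts nearest to the robot's base.

How it is judged:
By the outcome, as a careful person would: the job done as asked, in the order asked, and still so for the second after the job is handed in, with the robot touching nothing.
It also fails if it takes over 58 s, if anything falls off the work surface, if the arm or the gripper's body presses on something with over 40 N, if the wrist force passes 120 N, or if a joint passes its speed limit or range.

ROBOT

A 7-joint arm with a two-finger parallel gripper is mounted at the origin on the work surface. World frame = base frame: x ahead of the robot, y to its left, z up, the work surface at z = 0. Lengths are in m, angles in rad, forces in N, time in s.
With the tool pointing down it reaches from about 0.425 to 0.925 m from the base axis. Payload 6.8 kg.
Tool frame: the origin (TCP) lies at the centre of the arm's flange, where the gripper is bolted on; the fingertips stand 173 mm ahead of it and the grasp point (between the pads) lies 155 mm ahead of it (ctrl.tip_reach is the z of the fingertips in the tool frame, in m); z points along the fingers, y is the line along which they close (so a half turn about z gives the same grasp; the last joint's range is limited). The gripper opens to 85 mm and grips with 20 to 120 N. Pads are 22 mm wide; open, the fingers measure 114 mm over their backs; the gripper's body (76 mm by 85 mm) begins 54 mm behind the grasp point. The pads swing forward as they close: fully open they stand 13 mm farther back than shut.
Start: joints at [1.075, 0.477, 0.022, 1.555, -0.011, 1.109, -0.083], TCP at [0.255, -0.625, 0.405] pointing down, gripper open.
Joint ranges: [-2.96, 2.96], [-0.34, 2.1], [-1.41, 1.46], [0.24, 2.44], [-1.37, 4.51], [0.17, 1.92], [-2.96, 2.96]. Speed limits (rad/s): [2.39, 2.39, 3.14, 3.14, 3.14, 3.14, 3.14].

INTERFACE

Orientations are given as a rotation vector (axis times angle).
In Python, from workcell import readout, imaging, ctrl gives the robot as it stands.
- The arm moves only by the tool jog_arm, never from a script. Its argument "series" is a list of rows, each a list of 3 entries, a list of its own where there are three numbers: the shift along the tool's x, y, z normalised to -1 to 1, where 1 is 15 cm, then the turn, a rotation vector about the tool's x, y, z normalised to -1 to 1, where 1 is 180 degrees, then the closure, from -1 (fully open) to 1 (shut). In form: [[[dx, dy, dz], [ax, ay, az], hand], ...]. A call has exactly 5 rows; each row is the pose to reach, as a shift and turn from the pose commanded when the call began, along the tool's axes at that moment, turning the shorter way round; what a row does not reach only later rows make up. A row lasts 1/8 s, in which the tool goes at most 62.5 mm and 10.7 degrees, less where a joint would pass 70% of its speed; a pose out of reach is approached as far as the arm can. A call with a number of a shift or a turn outside -1 to 1 is refused whole. A call with a gripper value outside its range is refused whole. The fingers move at their own pace and stop on an object; "newtons" is the grip in N (left out, the last holds). Time passes only in rows, so rows that repeat a pose let the fingers close, or fill a call up. It gives the time, the measured TCP pose, the force, the opening and the grip force at its end, in the units of the state.
- readout.observe(): the state, without advancing time (a new reading comes with each control period).
- imaging.camera(name): name is "scene" or "top" or "wrist"; returns the picture (480x640x3 uint8, red, green, blue); there is no depth.
- imaging.camera_model(name): a dict with "mtx" (3x3 intrinsics, pixels), "cam_to_world" (4x4, takes a point from camera to world coordinates). Camera axes: x right, y up, looking along -z (the intrinsics and any distortion apply to the point x, -y, -z); pixel columns grow to the right and rows downward; lengths in m; the calibration is good to about 2 mm. A picture is of the moment at which its call begins: read the wrist's pose just before it. camera_model takes no time and is no camera call; for the wrist camera it gives the pose at the moment of the call.
- ctrl.sign_off(): hands the job in; it is judged then, once.
The state is a dict: "t": time; "q": joint angles; "joint_velocities": joint speeds; "joint_efforts": joint torques, N m; "tool_pos": TCP position; "tcp_rot": TCP orientation; "wrist_force": force on the tool from outside, world axes, zero at the start; "torque": the same for the moment, N m; "gripper_width": opening from 0.0 (shut) to 1.0 (fully open); "gripper_force": force on a finger pad.
Only numpy, scipy, OpenCV 4.12 (cv2) and the standard library are available. Lean on these libraries where they do the work, as an engineer would, in place of code of your own. Each camera call takes 0.05 s, during which the arm holds its last target. There are 200 camera calls.

## Working session

There is one attempt and no reset: what is moved stays moved. The work goes in short steps, Python scripts to look and compute and a tool call to move; the robot and the scene stay as the last step left them, time stands still between calls to the robot, and variables do not carry over. Pictures are saved under pics/ and viewed, at most 10 in all, crops included, and the job is handed in when it is done.

Besides the shell and the picture viewer there is one more tool, called after "Call:" in YAML: its name, and indented under it one key for each argument. jog_arm: Moves the arm, as the interface text tells. Scaled input: -1 to 1 covers 15 cm each way for a shift and 180 degrees each way for a turn. Its arguments: {"type":"object","properties":{"series":{"type":"array","items":{"type":"array"}},"newtons":{"type":"number"}},"required":["series"]}

```bash
mkdir -p pics; ls; python3 - <<'E'
from workcell import readout, imaging, ctrl
import cv2
print(readout.observe(), ctrl.tip_reach)
for n in ["scene","top"]:
    im=imaging.camera(n); cv2.imwrite(f"pics/{n}0.png",im[:,:,::-1]); print(n,imaging.camera_model(n))
E
```

```text
pics
{'t': 0.0, 'q': array([ 1.07488687,  0.47782036,  0.02234739,  1.55648929, -0.01149109,
        1.10930285, -0.08313535]), 'joint_velocities': array([ 5.29983086e-04,  4.28032724e-05, -9.86376245e-04,  5.92496162e-04,
        3.61065788e-04,  4.18607064e-04,  1.04146049e-03]), 'joint_efforts': array([-1.33371987e-04, -5.96449900e+01,  1.60761058e+00, -2.81192923e+01,
        1.24613161e-02,  9.38696845e-03,  8.71156203e-06]), 'tool_pos': array([ 0.25515201, -0.62460693,  0.40369601]), 'tcp_rot': array([-3.08093581e+00, -6.04982547e-01,  8.06733446e-04]), 'wrist_force': array([ 0.44977883, -1.43276459, -0.10986002]), 'torque': array([-0.00710892,  0.01819297, -0.00685363]), 'gripper_force': 0.0, 'gripper_width': 0.9975984387474557} 0.1734
scene {'mtx': array([[604.48929649,   0.        , 316.6394925 ],
       [  0.        , 604.48929649, 240.37984808],
       [  0.        ,   0.        ,   1.        ]]), 'cam_to_world': array([[-0.6860054 , -0.53466685,  0.49348551,  1.23841302],
       [ 0.72753663, -0.49536583,  0.47466108,  0.59969038],
       [-0.00932968,  0.68464885,  0.72881336,  0.92656113],
       [ 0.        ,  0.        ,  0.        ,  1.        ]])}
top {'mtx': array([[561.11957292,   0.        , 324.63290601],
       [  0.        , 561.11957292, 237.60641515],
       [  0.        ,   0.        ,   1.        ]]), 'cam_to_world': array([[ 0.0022894 ,  0.99607376, -0.08849755,  0.56086338],
       [-0.99959023,  0.00480462,  0.02821871,  0.03945687],
       [ 0.02853312,  0.08839668,  0.9956766 ,  1.17748889],
       [ 0.        ,  0.        ,  0.        ,  1.        ]])}
```

View pics/top0.png

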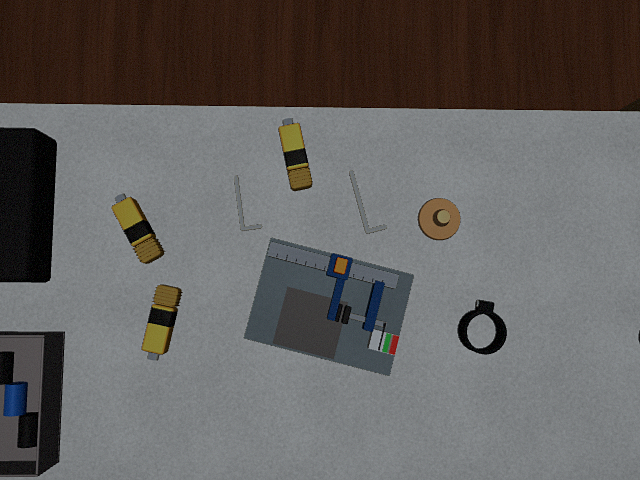

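View pics/scene0.png

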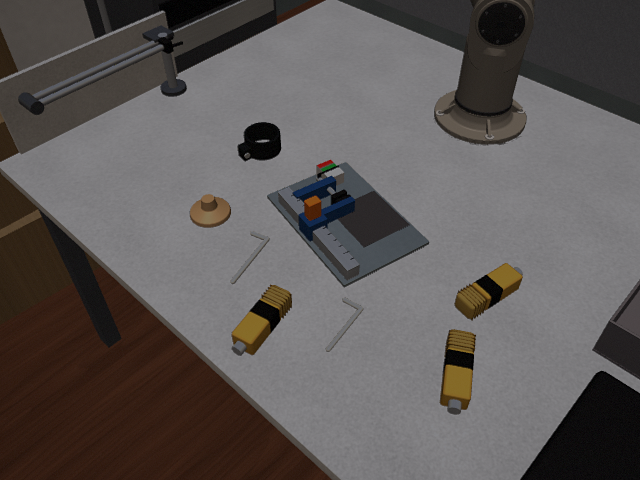

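The top view shows three microphone look-alikes at px (161,322), (137,230) and (295,155). The caliper is at (330,307), with its orange knob at (341,265) and its green zone at (387,342). I'll measure the distance from each microphone to the base, and get the caliper's pose.

```bash
cat > h.py <<'E'
import numpy as np, cv2
from workcell import readout, imaging, ctrl
def ray(M,px):
    K,T=M["mtx"],M["cam_to_world"]
    px=np.atleast_2d(np.asarray(px,float))
    d=np.c_[(px[:,0]-K[0,2])/K[0,0],-(px[:,1]-K[1,2])/K[1,1],-np.ones(len(px))]@T[:3,:3].T
    return T[:3,3],d
def onz(M,px,z):
    o,d=ray(M,px); return o+d*((z-o[2])/d[:,2])[:,None]
def proj(M,P):
    K,T=M["mtx"],M["cam_to_world"]
    p=(np.atleast_2d(P)-T[:3,3])@T[:3,:3]; z=-p[:,2]
    return np.c_[K[0,0]*p[:,0]/z+K[0,2],-K[1,1]*p[:,1]/z+K[1,2]]
def blobs(mask,amin):
    n,l,s,c=cv2.connectedComponentsWithStats(mask.astype(np.uint8))
    return [(c[i],s[i,4],l==i) for i in range(1,n) if s[i,4]>=amin]
def pts(m): return np.argwhere(m)[:,::-1].astype(float)
E
python3 - <<'E'
from h import *
for n in ["top","scene"]:
    M=imaging.camera_model(n); im=cv2.imread(f"pics/{n}0.png"); hsv=cv2.cvtColor(im,cv2.COLOR_BGR2HSV).astype(int)
    h,s,v=hsv[...,0],hsv[...,1],hsv[...,2]
    print(n)
    gold=(h>15)&(h<32)&(s>110)&(v>60)
    for c,a,m in blobs(gold,60):
        print("gold",c.round(1),a,onz(M,c,.042).round(4), np.linalg.norm(onz(M,c,.03)[0,:2]).round(3))
    for nm,mk in [("orange",(h<15)&(s>150)&(v>120)),("green",(h>45)&(h<75)&(s>120)&(v>60)),("red",((h<6)|(h>174))&(s>150)&(v>80)),("blue",(h>100)&(h<125)&(s>150))]:
        for c,a,m in blobs(mk,15): print(nm,c.round(1),a,onz(M,c,.04).round(4),onz(M,c,.103).round(4))
    if n=="top":
        # caliper plate: everything differing from shelf near it
        sub=im[225:390,230:430]; print("plate",im[260,280],"shelf",im[400,300],"dark",im[320,310])
        g=cv2.cvtColor(im,cv2.COLOR_BGR2GRAY); mk=(g<115)&(g>0); 
        for c,a,m in blobs(mk,5000):
            r=cv2.minAreaRect(pts(m).astype(np.float32)); b=cv2.boxPoints(r)
            if 250<c[0]<400: print(a,b.round(1).tolist(),onz(M,b,.01).round(4).tolist())
        print(g[400,300],g[260,280])
s=cv2.imread("pics/top0.png")[215:395,100:440]; cv2.imwrite("pics/crop1.png",cv2.resize(s,None,fx=2.3,fy=2.3,interpolation=cv2.INTER_CUBIC))
E
```

```text
top
gold [291.1 137. ] 561 [[0.8696 0.0769 0.042 ]] 0.876
gold [299.2 175.6] 471 [[0.7892 0.0597 0.042 ]] 0.794
gold [126.6 212.8] 603 [[0.7101 0.4075 0.042 ]] 0.822
gold [438.8 218.6] 721 [[ 0.7021 -0.2267  0.042 ]] 0.74
gold [146.1 248.2] 496 [[0.6387 0.3663 0.042 ]] 0.739
gold [340.6 265.2] 126 [[ 0.6058 -0.0252  0.042 ]] 0.607
gold [165.1 297.5] 504 [[0.5401 0.3257 0.042 ]] 0.632
gold [155.1 338.2] 644 [[0.4597 0.3432 0.042 ]] 0.575
orange [393.5 344.4] 114 [[ 0.4473 -0.1318  0.04  ]] [[ 0.4536 -0.1223  0.103 ]]
green [386.4 342.3] 85 [[ 0.4514 -0.1174  0.04  ]] [[ 0.4574 -0.1087  0.103 ]]
red [393.5 344.4] 114 [[ 0.4473 -0.1318  0.04  ]] [[ 0.4536 -0.1223  0.103 ]]
blue [336.8 284.9] 620 [[ 0.5661 -0.0176  0.04  ]] [[ 0.5658 -0.0144  0.103 ]]
blue [373.3 305.7] 520 [[ 0.5244 -0.0915  0.04  ]] [[ 0.5264 -0.0842  0.103 ]]
blue [ 15.2 398.9] 733 [[0.3424 0.6117 0.04  ]] [[0.3545 0.58   0.103 ]]
plate [82 79 66] shelf [126 126 125] dark [59 57 58]
68856 [[-0.0, 0.0], [639.0, 0.0], [639.0, 111.0], [0.0, 111.0]] [[1.1705, 0.7008, 0.01], [1.1947, -0.6869, 0.01], [0.9435, -0.6748, 0.01]
[... 514 characters left out ...]
042 ]] 0.637
gold [275.9 296.8] 450 [[0.7947 0.0664 0.042 ]] 0.791
gold [251.1 331. ] 947 [[0.8774 0.0891 0.042 ]] 0.876
gold [461.1 340.9] 508 [[0.6431 0.371  0.042 ]] 0.734
gold [456.9 384.7] 1041 [[0.7192 0.4142 0.042 ]] 0.823
orange [324.4 163.5] 49 [[ 0.4507 -0.13    0.04  ]] [[ 0.5067 -0.0782  0.103 ]]
orange [311.7 200.7] 71 [[ 0.5603 -0.0656  0.04  ]] [[ 0.6085 -0.0184  0.103 ]]
green [328.2 167.1] 43 [[ 0.4541 -0.1151  0.04  ]] [[ 0.5098 -0.0643  0.103 ]]
red [324.6 163.6] 54 [[ 0.4506 -0.1294  0.04  ]] [[ 0.5065 -0.0776  0.103 ]]
blue [316.3 188.6] 509 [[ 0.5256 -0.0848  0.04  ]] [[ 0.5762 -0.0362  0.103 ]]
blue [326.2 215.8] 869 [[ 0.5733 -0.0114  0.04  ]] [[0.6205 0.032  0.103 ]]
```

View pics/crop1.png

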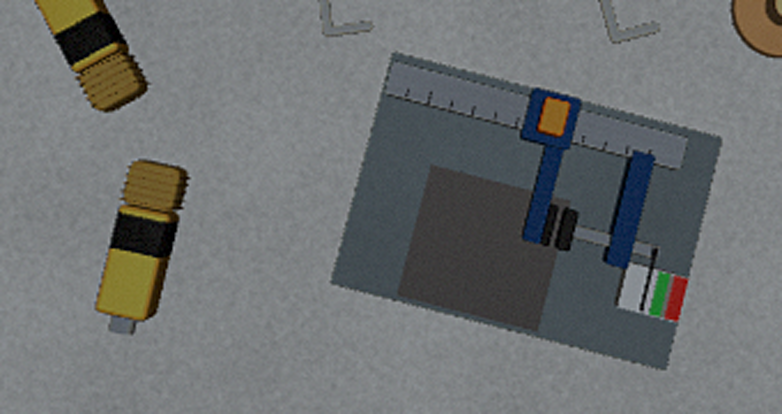

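The microphone nearest the base is the one at px (161,322), about 0.6 m away. The other two are about 0.78 and 0.83 m away. In the crop its head points away from the robot. The jaw is nearly shut and the pointer is in the white zone. Next I'll work out the poses and plan the approach.

```bash
cat >> h.py <<'E'
from scipy.spatial.transform import Rotation as R
TH=-0.25; O=np.array([.5166,-.0019])
def c2w(x,y,z=0): c,s=np.cos(TH),np.sin(TH); return np.array([O[0]+c*x-s*y,O[1]+s*x+c*y,z])
def w2c(p): c,s=np.cos(TH),np.sin(TH); d=np.asarray(p)[:2]-O; return np.array([c*d[0]+s*d[1],-s*d[0]+c*d[1]])
def tool(yaw): # tool down, tool x at world yaw
    c,s=np.cos(yaw),np.sin(yaw); return R.from_matrix(np.array([[c,s,0],[s,-c,0],[0,0,-1]]))
def plan(p1,yaw,n=1,start=None):
    """grasp point target p1 -> n calls of normalised shift/turn"""
    s=readout.observe(); p0=np.array(s["tool_pos"]); r0=R.from_rotvec(s["tcp_rot"])
    if start: p0,r0=start
    r1=tool(yaw); f1=np.array(p1)+[0,0,.155]
    rv=(r0.inv()*r1).as_rotvec()
    for k in range(n):
        ra=r0*R.from_rotvec(rv*k/n); d=ra.inv().apply((f1-p0)/n)
        print(k,"shift",(d/.15).round(3),"turn",(rv/n/np.pi).round(3))
    return f1,r1
E
python3 - <<'E'
from h import *
M={n:imaging.camera_model(n) for n in("top","scene")}
kt=onz(M["top"],[340.6,265.2],.103)[0]
print("knob cal",w2c(kt))
for n in M:
    im=cv2.imread(f"pics/{n}0.png"); hsv=cv2.cvtColor(im,cv2.COLOR_BGR2HSV).astype(int)
    # mic A: dark band between gold blobs
    if n=="top":
        sub=np.zeros(im.shape[:2],bool); sub[275:365,135:190]=1
        gold=(hsv[...,0]>15)&(hsv[...,0]<32)&(hsv[...,1]>110)&(hsv[...,2]>60)
        band=(hsv[...,2]<45)&sub
        for c,a,m in blobs(band,60): print("band",c,a,onz(M[n],c,.04))
        r=cv2.minAreaRect(pts((gold|band)&sub).astype(np.float32)); b=onz(M[n],cv2.boxPoints(r),.03); print(r,b.round(4),b.mean(0))
print("knob target", c2w(.09,w2c(kt)[1],.085))
print("A");plan(c2w(.09,w2c(kt)[1],.18),TH+np.pi,5)
E
```

```text
knob cal [0.08903157 0.00226846]
band [163.05183585 319.92656587] 463 [[0.49565561 0.3290922  0.04      ]]
((161.31480407714844, 320.3319396972656), (26.241016387939453, 70.86174011230469), 13.781597137451172) [[0.4323 0.3754 0.03  ]
 [0.5695 0.3458 0.03  ]
 [0.557  0.2943 0.03  ]
 [0.4199 0.3245 0.03  ]] [0.49466582 0.33499239 0.03      ]
knob target [ 0.60436334 -0.02196841  0.085     ]
A
0 shift [ 0.735 -0.568  0.093] turn [-0.    -0.    -0.159]
1 shift [ 0.917 -0.145  0.092] turn [-0.    -0.    -0.159]
2 shift [0.874 0.313 0.092] turn [-0.    -0.    -0.159]
3 shift [0.617 0.694 0.092] turn [-0.    -0.    -0.159]
4 shift [0.208 0.905 0.092] turn [-0.    -0.    -0.159]
```

Call:
jog_arm:
  series:
    - [[0.735,-0.568,0.093],[0,0,-0.159],-1]
    - [[0.735,-0.568,0.093],[0,0,-0.159],-1]
    - [[0.735,-0.568,0.093],[0,0,-0.159],-1]
    - [[0.735,-0.568,0.093],[0,0,-0.159],-1]
    - [[0.735,-0.568,0.093],[0,0,-0.159],-1]
  newtons: 40

```text
t: 0.72
tool_pos: [0.3241, -0.5055, 0.3907]
tcp_rot: [2.84, 1.342, -0.001]
wrist_force: [-1.1, 0.0, 0.1]
gripper_width: 1.0
gripper_force: 0.0
```

Call:
jog_arm:
  series:
    - [[0.917,-0.145,0.092],[0,0,-0.159],-1]
    - [[0.917,-0.145,0.092],[0,0,-0.159],-1]
    - [[0.917,-0.145,0.092],[0,0,-0.159],-1]
    - [[0.917,-0.145,0.092],[0,0,-0.159],-1]
    - [[0.917,-0.145,0.092],[0,0,-0.159],-1]

```text
t: 1.35
tool_pos: [0.3939, -0.386, 0.377]
tcp_rot: [2.422, 2.0, -0.001]
wrist_force: [-0.6, -0.1, 0.3]
gripper_width: 1.0
gripper_force: 0.0
```

Call:
jog_arm:
  series:
    - [[0.874,0.313,0.092],[0,0,-0.159],-1]
    - [[0.874,0.313,0.092],[0,0,-0.159],-1]
    - [[0.874,0.313,0.092],[0,0,-0.159],-1]
    - [[0.874,0.313,0.092],[0,0,-0.159],-1]
    - [[0.874,0.313,0.092],[0,0,-0.159],-1]

```text
t: 1.98
tool_pos: [0.4643, -0.266, 0.3631]
tcp_rot: [1.854, 2.536, -0.002]
wrist_force: [-0.2, 0.5, -0.3]
gripper_width: 1.0
gripper_force: 0.0
```

Call:
jog_arm:
  series:
    - [[0.617,0.694,0.092],[0,0,-0.159],-1]
    - [[0.617,0.694,0.092],[0,0,-0.159],-1]
    - [[0.617,0.694,0.092],[0,0,-0.159],-1]
    - [[0.617,0.694,0.092],[0,0,-0.159],-1]
    - [[0.617,0.694,0.092],[0,0,-0.159],-1]

```text
t: 2.6
tool_pos: [0.5348, -0.1459, 0.3492]
tcp_rot: [-1.169, -2.916, 0.002]
wrist_force: [0.2, -0.4, -0.1]
gripper_width: 1.001
gripper_force: 0.0
```

Call:
jog_arm:
  series:
    - [[0.208,0.905,0.092],[0,0,-0.159],-1]
    - [[0.208,0.905,0.092],[0,0,-0.159],-1]
    - [[0.208,0.905,0.092],[0,0,-0.159],-1]
    - [[0.208,0.905,0.092],[0,0,-0.159],-1]
    - [[0.208,0.905,0.092],[0,0,-0.159],-1]

```text
t: 3.22
tool_pos: [0.6054, -0.0259, 0.3354]
tcp_rot: [-0.412, -3.114, 0.003]
wrist_force: [0.9, -0.2, 0.1]
gripper_width: 1.002
gripper_force: 0.0
```

```bash
python3 - <<'E'
from h import *
M=imaging.camera_model("wrist"); im=imaging.camera("wrist")[:,:,::-1]; cv2.imwrite("pics/w1.png",im)
hsv=cv2.cvtColor(im,cv2.COLOR_BGR2HSV).astype(int); h,s,v=np.moveaxis(hsv,2,0)
for c,a,m in blobs((h<25)&(s>150)&(v>120),100):
    print(c,a,w2c(onz(M,c,.103)[0]), w2c(onz(M,c,.08)[0]),cv2.boxPoints(cv2.minAreaRect(pts(m).astype(np.float32))).tolist())
plan(c2w(.09,.0023,.085),TH+np.pi)
E
```

```text
[81.64779874 27.76999102] 1113 [-0.01953558 -0.10995463] [-0.02427667 -0.12233876] [[67.35134887695312, 0.10810661315917969], [86.48648071289062, -3.081083297729492], [96.29730224609375, 55.783782958984375], [77.16217041015625, 58.97297668457031]]
[333.27012072 251.41247485] 1988 [0.0869604  0.00209577] [0.09437361 0.00249987] [[314.0, 226.0], [353.0, 226.0], [353.0, 277.0], [314.0, 277.0]]
0 shift [0.013 0.024 0.637] turn [-0.001 -0.    -0.004]
```

View pics/w1.png

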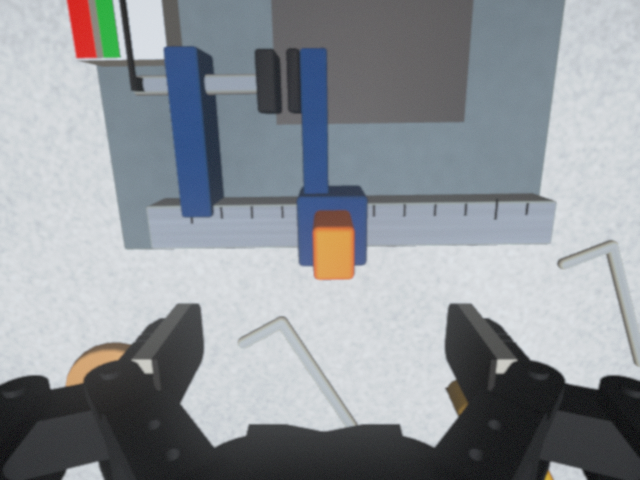

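The wrist view shows the orange knob at (333,251), centred between the fingers. That gives caliper (88,2), which agrees with the first measurement. I'll go down and grip it.

Call:
jog_arm:
  series:
    - [[0.013,0.024,0.25],[0,0,-0.004],-1]
    - [[0.013,0.024,0.5],[0,0,-0.004],-1]
    - [[0.013,0.024,0.637],[0,0,-0.004],-1]
    - [[0.013,0.024,0.637],[0,0,-0.004],-1]
    - [[0.013,0.024,0.637],[0,0,-0.004],0]
  newtons: 30

```text
t: 3.9
tool_pos: [0.6056, -0.0194, 0.2414]
tcp_rot: [0.383, 3.116, 0.0]
wrist_force: [-0.1, -0.3, 0.2]
gripper_width: 0.819
gripper_force: 0.0
```

Call:
jog_arm:
  series:
    - [[0,0,0],[0,0,0],1]
    - [[0,0,0],[0,0,0],1]
    - [[0,0,0],[0,0,0],1]
    - [[0,0,0],[0,0,0],1]
    - [[0,0,0],[0,0,0],1]

```text
t: 4.53
tool_pos: [0.6052, -0.0196, 0.2408]
tcp_rot: [0.383, 3.117, -0.001]
wrist_force: [-2.1, -1.2, 6.0]
gripper_width: 0.253
gripper_force: 32.4
```

Call:
jog_arm:
  series:
    - [[0,0.1,0],[0,0,0],1]
    - [[0,0.2,0],[0,0,0],1]
    - [[0,0.3,0],[0,0,0],1]
    - [[0,0.4,0],[0,0,0],1]
    - [[0,0.47,0],[0,0,0],1]

```text
t: 5.15
tool_pos: [0.6223, 0.0477, 0.2408]
tcp_rot: [0.385, 3.117, -0.005]
wrist_force: [-2.4, -6.6, 9.3]
gripper_width: 0.259
gripper_force: 32.6
```

Call:
jog_arm:
  series:
    - [[0,0.05,0],[0,0,0],1]
    - [[0,0.07,0],[0,0,0],1]
    - [[0,0.07,0],[0,0,0],1]
    - [[0,0.07,0],[0,0,0],1]
    - [[0,0.07,0],[0,0,0],0.3]

```text
t: 5.78
tool_pos: [0.6246, 0.0593, 0.2402]
tcp_rot: [0.382, 3.118, 0.0]
wrist_force: [-1.1, 0.3, 0.2]
gripper_width: 0.347
gripper_force: 0.0
```

Call:
jog_arm:
  series:
    - [[0,0,0],[0,0,0],-1]
    - [[0,0,0],[0,0,0],-1]
    - [[0,0,0],[0,0,0],-1]
    - [[0,0,-0.3],[0,0,0],-1]
    - [[0,0,-0.6],[0,0,0],-1]

```text
t: 6.4
tool_pos: [0.6243, 0.0595, 0.3305]
tcp_rot: [-0.381, -3.117, -0.0]
wrist_force: [1.3, -0.5, -1.1]
gripper_width: 1.0
gripper_force: 0.0
```

```bash
python3 - <<'E'
from h import *
M=imaging.camera_model("top"); im=imaging.camera("top")[:,:,::-1].copy()
hsv=cv2.cvtColor(im,cv2.COLOR_BGR2HSV).astype(int); h,s,v=np.moveaxis(hsv,2,0)
for c,a,m in blobs((h>100)&(h<125)&(s>150),60): print("blue",c,a,w2c(onz(M,c,.045)[0]))
yaw=-.217; b=np.array([.4957,.329]); g=b-.048*np.array([np.cos(yaw),np.sin(yaw)])
print(g,readout.observe()["tool_pos"]); plan([*g,.15],yaw+np.pi,2)
E
```

```text
blue [377.83240223 290.25698324] 179 [ 0.06199392 -0.08558417]
blue [ 15.20327422 398.6957708 ] 733 [-0.31862746  0.54938098]
[0.44882571 0.33933445] [0.62608428 0.06053123 0.33743892]
0 shift [0.798 0.759 0.105] turn [ 0.001  0.001 -0.004]
1 shift [0.788 0.77  0.106] turn [ 0.001  0.001 -0.004]
```

Call:
jog_arm:
  series:
    - [[0.798,0.759,0.105],[0,0,-0.004],-1]
    - [[0.798,0.759,0.105],[0,0,-0.004],-1]
    - [[0.798,0.759,0.105],[0,0,-0.004],-1]
    - [[0.798,0.759,0.105],[0,0,-0.004],-1]
    - [[0.798,0.759,0.105],[0,0,-0.004],-1]

```text
t: 7.08
tool_pos: [0.5362, 0.1982, 0.3141]
tcp_rot: [0.363, 3.12, -0.001]
wrist_force: [1.2, -1.5, -0.5]
gripper_width: 0.999
gripper_force: 0.0
```

Call:
jog_arm:
  series:
    - [[0.788,0.77,0.106],[0,0,-0.004],-1]
    - [[0.788,0.77,0.106],[0,0,-0.004],-1]
    - [[0.788,0.77,0.106],[0,0,-0.004],-1]
    - [[0.788,0.77,0.106],[0,0,-0.004],-1]
    - [[0.788,0.77,0.106],[0,0,-0.004],-1]

```text
t: 7.7
tool_pos: [0.4487, 0.3368, 0.2981]
tcp_rot: [0.347, 3.122, -0.002]
wrist_force: [0.1, -1.3, 0.5]
gripper_width: 1.001
gripper_force: 0.0
```

```bash
python3 - <<'E'
from h import *
M=imaging.camera_model("wrist"); im=imaging.camera("wrist")[:,:,::-1]; cv2.imwrite("pics/w2.png",im)
hsv=cv2.cvtColor(im,cv2.COLOR_BGR2HSV).astype(int); h,s,v=np.moveaxis(hsv,2,0)
for c,a,m in blobs((h>15)&(h<32)&(s>110)&(v>60),300):
    print("gold",c,a,onz(M,c,.042)[0])
print(proj(M,[[.4957,.329,.042],[.4488,.3393,.042]]))
# jaw, from top
M=imaging.camera_model("top"); im=imaging.camera("top")[:,:,::-1].copy()
cv2.imwrite("pics/top2.png",im)
hsv=cv2.cvtColor(im,cv2.COLOR_BGR2HSV).astype(int); h,s,v=np.moveaxis(hsv,2,0)
for c,a,m in blobs((h<25)&(s>150)&(v>120),60): print("orange",c,a,w2c(onz(M,c,.103)[0]))
for c,a,m in blobs((h>100)&(h<125)&(s>150),60): print("blue",c,a,w2c(onz(M,c,.045)[0]))
yaw=-.217; b=np.array([.4957,.329]); g=b-.048*np.array([np.cos(yaw),np.sin(yaw)])
plan([*g,.022],yaw+np.pi)
E
```

```text
gold [342.32770705 257.01530539] 6991 [0.4567881 0.3445353 0.042    ]
gold [342.60309416 377.56548413] 3749 [0.53582496 0.3280176  0.042     ]
[[330.56809578 321.45865656]
 [330.57613957 246.07049181]]
orange [289.4875 134.4375] 80 [0.31116094 0.16200226]
orange [124.36697248 209.66055046] 109 [0.08810381 0.4292532 ]
orange [299.56329114 254.52531646] 158 [0.08910455 0.08351449]
orange [393.58558559 344.46846847] 111 [-0.03143346 -0.13236489]
blue [298.2796748  274.40487805] 615 [0.05275122 0.07761389]
blue [373.4766537  305.42023346] 514 [ 0.03034716 -0.08440702]
blue [ 13.08965517 399.50862069] 580 [-0.32109899  0.55285228]
0 shift [0.005 0.02  0.808] turn [-0.     0.    -0.002]
```

View pics/w2.png

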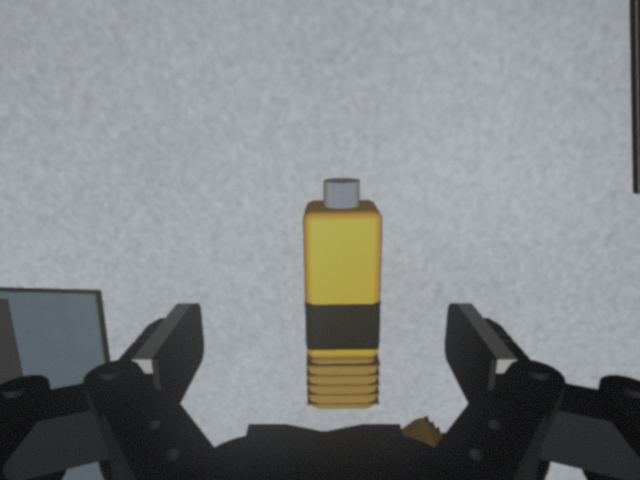

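The microphone's axis is at column 342 and lies parallel to the tool. The black band is at rows 304–350 and the gold body at 212–304. Before descending I'll turn these edges into positions, because they differ a few mm from the top view.

```bash
python3 - <<'E'
from h import *
M=imaging.camera_model("wrist"); print(M)
for z in (.042,.03):
    P=onz(M,[[342.5,r] for r in (180,206,212,304,350,356,408)],z); print(z,P.round(4).tolist(), np.linalg.norm(np.diff(P[:,:2],axis=0),axis=1).round(4))
P=onz(M,[[304,260],[381,260]],.042);print(P,np.linalg.norm(P[0]-P[1]))
im=cv2.imread("pics/w2.png");print([im[r,342].tolist() for r in range(296,360,3)])
T=imaging.camera_model("top");t=cv2.imread("pics/top0.png")
a=np.array([155.1,338.2]);b=np.array([165.1,297.5]);u=(b-a)/np.linalg.norm(b-a)
for k in range(-24,66,2):
    p=a+u*k; c=cv2.getRectSubPix(t,(1,1),tuple(map(float,p)))[0,0]; print(k,c.tolist(),onz(T,p,.042)[0,:2].round(4).tolist())
E
```

```text
{'mtx': array([[408.74082638,   0.        , 323.90012096],
       [  0.        , 408.74082638, 237.35767978],
       [  0.        ,   0.        ,   1.        ]]), 'cam_to_world': array([[ 0.21992395, -0.93810425, -0.26757031,  0.38037989],
       [ 0.97551585,  0.21106431,  0.06181171,  0.35079136],
       [-0.00151128, -0.27461295,  0.96155366,  0.26723783],
       [ 0.        ,  0.        ,  0.        ,  1.        ]])}
0.042 [[0.4132, 0.3535, 0.042], [0.4275, 0.3505, 0.042], [0.4309, 0.3498, 0.042], [0.4861, 0.3381, 0.042], [0.5167, 0.3316, 0.042], [0.5208, 0.3307, 0.042], [0.5583, 0.3227, 0.042]] [0.0146 0.0034 0.0565 0.0312 0.0042 0.0384]
0.03 [[0.415, 0.3537, 0.03], [0.43, 0.3505, 0.03], [0.4336, 0.3497, 0.03], [0.4918, 0.3374, 0.03], [0.5239, 0.3306, 0.03], [0.5283, 0.3296, 0.03], [0.5678, 0.3212, 0.03]] [0.0154 0.0036 0.0595 0.0329 0.0045 0.0404]
[[0.45388985 0.32199049 0.042     ]
 [0.46372626 0.36572857 0.042     ]] 0.04483050664053221
[[71, 159, 173], [70, 156, 172], [68, 153, 168], [53, 76, 81], [50, 60, 62], [52, 62, 62], [45, 55, 58], [53, 61, 61], [50, 58, 61], [48, 57,
[... 1022 characters left out ...]
.5057, 0.3333]
26 [11, 15, 13] [0.5095, 0.3324]
28 [16, 16, 15] [0.5134, 0.3316]
30 [41, 103, 109] [0.5172, 0.3307]
32 [40, 114, 135] [0.5211, 0.3299]
34 [16, 43, 59] [0.5249, 0.3291]
36 [36, 84, 108] [0.5288, 0.3282]
38 [47, 94, 112] [0.5326, 0.3274]
40 [38, 87, 108] [0.5365, 0.3265]
42 [42, 88, 109] [0.5403, 0.3257]
44 [40, 90, 108] [0.5442, 0.3249]
46 [40, 86, 108] [0.5481, 0.324]
48 [46, 93, 113] [0.5519, 0.3232]
50 [38, 84, 108] [0.5558, 0.3223]
52 [41, 91, 113] [0.5597, 0.3215]
54 [33, 55, 65] [0.5635, 0.3207]
56 [145, 142, 137] [0.5674, 0.3198]
58 [134, 131, 126] [0.5713, 0.319]
60 [134, 131, 128] [0.5752, 0.3181]
62 [134, 132, 129] [0.5791, 0.3173]
64 [128, 126, 122] [0.5829, 0.3164]
```

Both views agree along the axis. The band's centre is at about (0.5015, 0.334) and the yaw is −0.212. The first estimate was biased by the side wall showing in the top view.

```bash
python3 - <<'E'
from h import *
plan([.4546,.3443,.025],-.212+np.pi)
E
```

```text
0 shift [-0.025  0.061  0.788] turn [-0.     0.    -0.003]
```

Call:
jog_arm:
  series:
    - [[-0.025,0.061,0.25],[0,0,-0.003],-1]
    - [[-0.025,0.061,0.5],[0,0,-0.003],-1]
    - [[-0.025,0.061,0.7],[0,0,-0.003],-1]
    - [[-0.025,0.061,0.788],[0,0,-0.003],-1]
    - [[-0.025,0.061,0.788],[0,0,-0.003],-1]

```text
t: 8.43
tool_pos: [0.4533, 0.3456, 0.1798]
tcp_rot: [-0.33, -3.124, 0.002]
wrist_force: [0.5, 0.1, 0.4]
gripper_width: 1.002
gripper_force: 0.0
```

Call:
jog_arm:
  series:
    - [[0,0,0],[0,0,0],1]
    - [[0,0,0],[0,0,0],1]
    - [[0,0,0],[0,0,0],1]
    - [[0,0,0],[0,0,0],1]
    - [[0,0,0],[0,0,0],1]
  newtons: 40

```text
t: 9.05
tool_pos: [0.4532, 0.3467, 0.1813]
tcp_rot: [0.328, 3.123, 0.001]
wrist_force: [-0.3, -0.8, 6.3]
gripper_width: 0.531
gripper_force: 42.4
```

Call:
jog_arm:
  series:
    - [[0,0,-0.1],[0,0,0],1]
    - [[0,0,-0.3],[0,0,0],1]
    - [[0,0,-0.6],[0,0,0],1]
    - [[0,0,-0.75],[0,0,0],1]
    - [[0,0,-0.75],[0,0,0],1]

```text
t: 9.68
tool_pos: [0.453, 0.3467, 0.2947]
tcp_rot: [0.328, 3.122, 0.004]
wrist_force: [0.5, -0.3, -4.8]
gripper_width: 0.529
gripper_force: 42.3
```

```bash
python3 - <<'E'
from h import *
M=imaging.camera_model("wrist"); im=imaging.camera("wrist")[:,:,::-1]; cv2.imwrite("pics/w3.png",im)
s=readout.observe(); print(s["gripper_width"],s["tool_pos"])
E
```

```text
0.5308581731266409 [0.45268059 0.34613496 0.29309716]
```

View pics/w3.png

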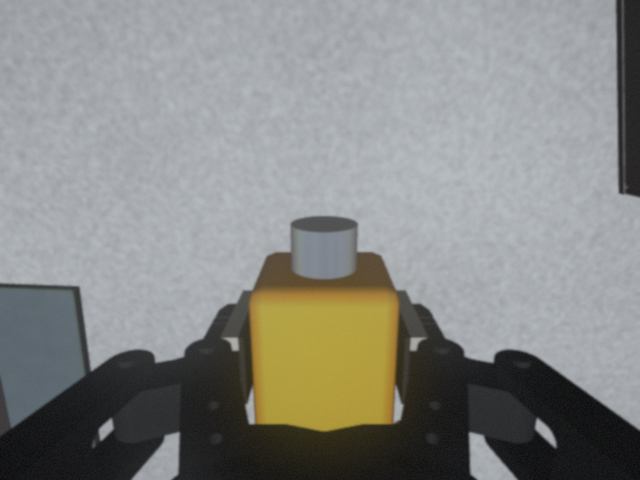

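The microphone is held squarely between the fingers, with its connector at (323,245) and the top back edge near row 292. Next I'll check how far along the body the grip is and plan the carry.

```bash
python3 - <<'E'
from h import *
M=imaging.camera_model("wrist"); s=readout.observe()
g=np.array(s["tool_pos"])+R.from_rotvec(s["tcp_rot"]).apply([0,0,.155]); ax=-R.from_rotvec(s["tcp_rot"]).apply([1,0,0])
print(g,ax)
for r in (284,290,296): print(r,(onz(M,[323,r],g[2]+.016)[0]-g)@ax)
f=plan(c2w(-.05,-.002,.14),TH+np.pi,3)
print("then");plan(c2w(-.05,-.002,.037),TH+np.pi,1,f)
E
```

```text
[0.4528161  0.34615821 0.13809722] [ 9.78168316e-01 -2.07812576e-01  8.24014318e-04]
284 -0.025468029242084134
290 -0.02362647150144605
296 -0.021768808312306088
0 shift [-0.188 -0.727 -0.004] turn [0.    0.    0.004]
1 shift [-0.198 -0.724 -0.004] turn [0.    0.    0.004]
2 shift [-0.208 -0.722 -0.004] turn [0.    0.    0.004]
then
0 shift [0.    0.    0.687] turn [0. 0. 0.]
```

Call:
jog_arm:
  series:
    - [[-0.188,-0.727,-0.004],[0,0,0.004],1]
    - [[-0.188,-0.727,-0.004],[0,0,0.004],1]
    - [[-0.188,-0.727,-0.004],[0,0,0.004],1]
    - [[-0.188,-0.727,-0.004],[0,0,0.004],1]
    - [[-0.188,-0.727,-0.004],[0,0,0.004],1]

```text
t: 10.35
tool_pos: [0.4573, 0.2351, 0.2929]
tcp_rot: [-0.344, -3.122, -0.001]
wrist_force: [-0.2, 0.9, -4.9]
gripper_width: 0.534
gripper_force: 43.4
```

Call:
jog_arm:
  series:
    - [[-0.198,-0.724,-0.004],[0,0,0.004],1]
    - [[-0.198,-0.724,-0.004],[0,0,0.004],1]
    - [[-0.198,-0.724,-0.004],[0,0,0.004],1]
    - [[-0.198,-0.724,-0.004],[0,0,0.004],1]
    - [[-0.198,-0.724,-0.004],[0,0,0.004],1]

```text
t: 10.98
tool_pos: [0.4627, 0.1232, 0.294]
tcp_rot: [0.362, 3.12, 0.002]
wrist_force: [-0.3, 0.2, -3.8]
gripper_width: 0.532
gripper_force: 44.1
```

Call:
jog_arm:
  series:
    - [[-0.07,-0.25,-0.004],[0,0,0.004],1]
    - [[-0.14,-0.5,-0.004],[0,0,0.004],1]
    - [[-0.208,-0.695,-0.004],[0,0,0.004],1]
    - [[-0.208,-0.695,-0.004],[0,0,0.004],1]
    - [[-0.208,-0.695,-0.004],[0,0,0.004],1]

```text
t: 11.6
tool_pos: [0.4691, 0.0142, 0.2946]
tcp_rot: [0.384, 3.118, 0.001]
wrist_force: [0.5, 0.1, -3.9]
gripper_width: 0.531
gripper_force: 44.0
```

```bash
python3 - <<'E'
from h import *
M=imaging.camera_model("scene"); im=imaging.camera("scene")[:,:,::-1]; cv2.imwrite("pics/s3.png",cv2.resize(im[120:300,200:460],None,fx=3,fy=3))
s=readout.observe(); print(s["tool_pos"],w2c(s["tool_pos"]))
plan(c2w(-.05,.002,.037),TH+np.pi)
E
```

```text
[0.46908065 0.01442504 0.29458774] [-0.05008097  0.00406106]
0 shift [-0.    -0.014  0.684] turn [0.    0.    0.002]
```

View pics/s3.png

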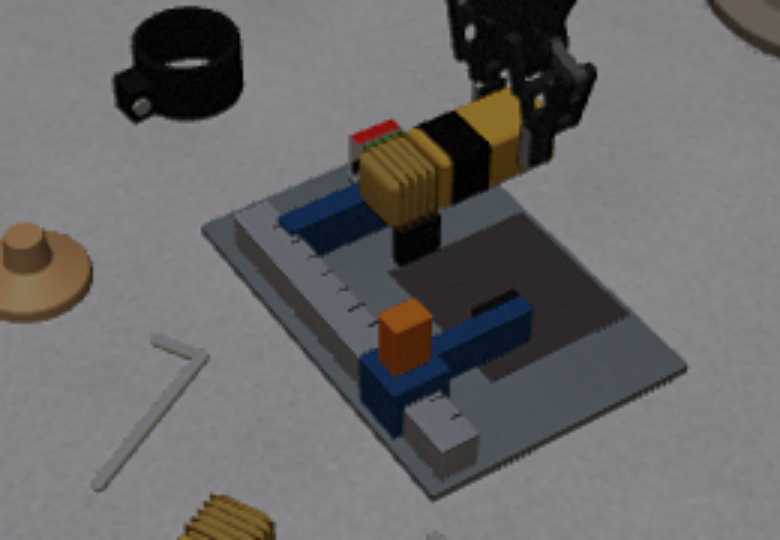

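The scene view shows the jaw wide open, with the microphone above the bed and its band over the gap between the pads. I'll lower it.

Call:
jog_arm:
  series:
    - [[0,-0.01,0.2],[0,0,0.002],1]
    - [[0,-0.01,0.4],[0,0,0.002],1]
    - [[0,-0.01,0.55],[0,0,0.002],1]
    - [[0,-0.01,0.65],[0,0,0.002],1]
    - [[0,-0.01,0.684],[0,0,0.002],1]

```text
t: 12.28
tool_pos: [0.4686, 0.0122, 0.1913]
tcp_rot: [-0.394, -3.116, -0.0]
wrist_force: [-2.4, 0.2, 1.3]
gripper_width: 0.531
gripper_force: 44.7
```

Call:
jog_arm:
  series:
    - [[0,0,0.005],[0,0,0],1]
    - [[0,0,0.008],[0,0,0],1]
    - [[0,0,0.008],[0,0,0],1]
    - [[0,0,0.008],[0,0,0],1]
    - [[0,0,0.008],[0,0,0],1]

```text
t: 12.9
tool_pos: [0.4691, 0.0116, 0.1913]
tcp_rot: [0.396, 3.115, 0.001]
wrist_force: [-1.5, 1.0, 6.2]
gripper_width: 0.536
gripper_force: 45.2
```

Call:
jog_arm:
  series:
    - [[0,0,0],[0,0,0],0]
    - [[0,0,0],[0,0,0],-0.5]
    - [[0,0,0],[0,0,0],-1]
    - [[0,0,0],[0,0,0],-1]
    - [[0,0,0],[0,0,0],-1]

```text
t: 13.52
tool_pos: [0.4686, 0.0112, 0.1906]
tcp_rot: [-0.397, -3.116, 0.0]
wrist_force: [0.2, 0.7, -0.8]
gripper_width: 0.999
gripper_force: 0.0
```

Call:
jog_arm:
  series:
    - [[0,0,-0.2],[0,0,0],-1]
    - [[0,0,-0.4],[0,0,0],-1]
    - [[0,0,-0.7],[0,0,0],-1]
    - [[0,0,-0.9],[0,0,0],-1]
    - [[0,0,-0.9],[0,0,0],-1]

```text
t: 14.15
tool_pos: [0.4694, 0.0114, 0.3276]
tcp_rot: [0.397, 3.112, 0.0]
wrist_force: [0.1, 0.8, -0.1]
gripper_width: 1.003
gripper_force: 0.0
```

```bash
python3 - <<'E'
from h import *
im=imaging.camera("wrist")[:,:,::-1].copy(); cv2.imwrite("pics/w4.png",im); M=imaging.camera_model("wrist")
hsv=cv2.cvtColor(im,cv2.COLOR_BGR2HSV).astype(int); h,s,v=np.moveaxis(hsv,2,0)
for c,a,m in blobs((h>15)&(h<32)&(s>110)&(v>60),300): print("gold",c,a,w2c(onz(M,c,.052)[0]))
y=.0835
plan(c2w(.09,y,.16),TH+np.pi,1)
E
```

```text
gold [324.03995083 240.40703749] 6508 [-0.0477689 -0.0002908]
gold [324.12357678 355.66787004] 3601 [ 0.03335244 -0.00046518]
0 shift [-0.928  0.555  0.076] turn [-0.     0.001 -0.001]
```

View pics/w4.png

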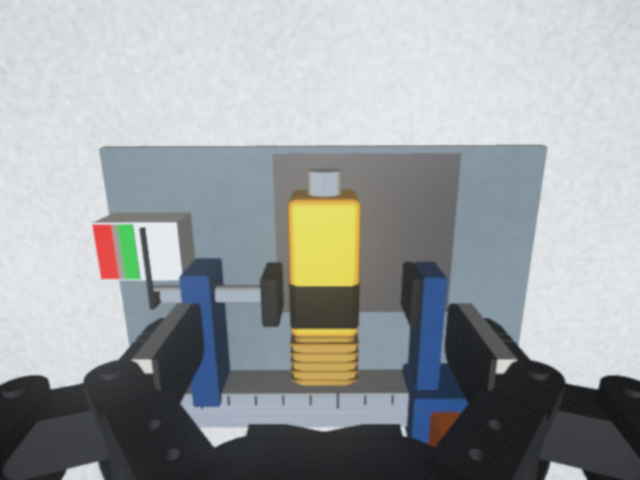

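The microphone lies square on the bed. Its band is at (324,307), between the pads at (272,294) and (410,290), and the pointer is at rest in the white zone. Next I'll grip the knob.

Call:
jog_arm:
  series:
    - [[-0.928,0.555,0.076],[0,0,-0.001],-1]
    - [[-0.928,0.555,0.076],[0,0,-0.001],-1]
    - [[-0.928,0.555,0.076],[0,0,-0.001],-1]
    - [[-0.928,0.555,0.076],[0,0,-0.001],-1]
    - [[-0.928,0.555,0.076],[0,0,-0.001],-1]

```text
t: 14.82
tool_pos: [0.6232, 0.057, 0.3125]
tcp_rot: [-0.39, -3.114, 0.002]
wrist_force: [0.4, -0.1, -0.2]
gripper_width: 0.998
gripper_force: 0.0
```

Call:
jog_arm:
  series:
    - [[0,0,0.15],[0,0,0],-1]
    - [[0,0,0.3],[0,0,0],-1]
    - [[0,0,0.45],[0,0,0],-1]
    - [[0,0,0.5],[0,0,0],-1]
    - [[0,0,0.5],[0,0,0],0]
  newtons: 30

```text
t: 15.45
tool_pos: [0.6241, 0.0571, 0.2385]
tcp_rot: [-0.391, -3.116, 0.0]
wrist_force: [-0.6, -0.3, -0.0]
gripper_width: 0.822
gripper_force: 0.0
```

Call:
jog_arm:
  series:
    - [[0,0,0],[0,0,0],1]
    - [[0,0,0],[0,0,0],1]
    - [[0,0,0],[0,0,0],1]
    - [[0,0,0],[0,0,0],1]
    - [[0,0,0],[0,0,0],1]

```text
t: 16.08
tool_pos: [0.6246, 0.0572, 0.2401]
tcp_rot: [0.391, 3.116, 0.0]
wrist_force: [-1.0, 0.2, 6.1]
gripper_width: 0.257
gripper_force: 33.7
```

```bash
python3 - <<'E'
from h import *
s=readout.observe(); print(w2c(s["tool_pos"]),s["tool_pos"],s["wrist_force"])
E
```

```text
[0.08997604 0.08400332] [0.62456166 0.05723143 0.24006593] [-0.97519477  0.17860672  6.07948214]
```

Call:
jog_arm:
  series:
    - [[0,-0.04,0],[0,0,0],1]
    - [[0,-0.08,0],[0,0,0],1]
    - [[0,-0.12,0],[0,0,0],1]
    - [[0,-0.16,0],[0,0,0],1]
    - [[0,-0.2,0],[0,0,0],1]

```text
t: 16.7
tool_pos: [0.6175, 0.0301, 0.2401]
tcp_rot: [0.389, 3.115, 0.006]
wrist_force: [2.2, 7.6, 2.6]
gripper_width: 0.255
gripper_force: 33.0
```

Call:
jog_arm:
  series:
    - [[0,-0.02,0],[0,0,0],1]
    - [[0,-0.04,0],[0,0,0],1]
    - [[0,-0.06,0],[0,0,0],1]
    - [[0,-0.08,0],[0,0,0],1]
    - [[0,-0.1,0],[0,0,0],1]

```text
t: 17.32
tool_pos: [0.614, 0.0164, 0.2401]
tcp_rot: [0.388, 3.114, 0.008]
wrist_force: [3.3, 9.2, -0.4]
gripper_width: 0.252
gripper_force: 32.9
```

Call:
jog_arm:
  series:
    - [[0,0,0],[0,0,0],1]
    - [[0,0,0],[0,0,0],1]
    - [[0,0,0],[0,0,0],1]
    - [[0,0,0],[0,0,0],1]
    - [[0,0,0],[0,0,0],1]

```text
t: 17.95
tool_pos: [0.6139, 0.0161, 0.2401]
tcp_rot: [0.388, 3.115, 0.007]
wrist_force: [3.3, 7.9, 2.0]
gripper_width: 0.251
gripper_force: 33.0
```

```bash
python3 - <<'E'
from h import *
s=readout.observe(); print(w2c(s["tool_pos"]),s["wrist_force"])
a=imaging.camera("wrist")[:,:,::-1]; b=imaging.camera("top")[:,:,::-1]
b=cv2.resize(b[240:380,240:420],(617,480),interpolation=cv2.INTER_CUBIC)
c=np.hstack([a[:300],cv2.resize(b,(386,300))]); cv2.imwrite("pics/c5.png",cv2.resize(c,(800,int(300*800/1026))))
E
```

```text
[0.0898329  0.04152576] [3.30855862 7.89631424 1.97440347]
```

View pics/c5.png

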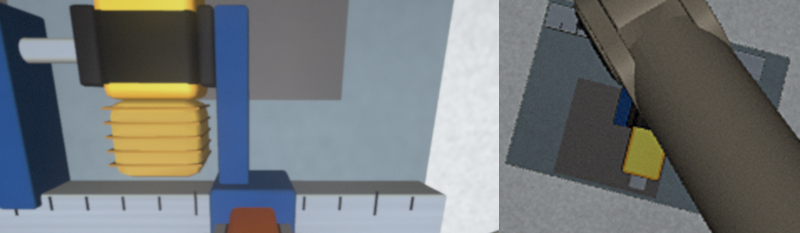

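The microphone is touching both pads, which are on either side of the band at (145,45). The knob is at caliper y 41.5, so spring travel is close to 0. I need about 12.5 mm more; I'll push 10 mm and check.

Call:
jog_arm:
  series:
    - [[0,-0.014,0],[0,0,0],1]
    - [[0,-0.028,0],[0,0,0],1]
    - [[0,-0.042,0],[0,0,0],1]
    - [[0,-0.056,0],[0,0,0],1]
    - [[0,-0.07,0],[0,0,0],1]

```text
t: 18.68
tool_pos: [0.6115, 0.0072, 0.2401]
tcp_rot: [0.386, 3.114, 0.011]
wrist_force: [5.7, 11.1, -1.3]
gripper_width: 0.252
gripper_force: 33.3
```

Call:
jog_arm:
  series:
    - [[0,0,0],[0,0,0],1]
    - [[0,0,0],[0,0,0],1]
    - [[0,0,0],[0,0,0],1]
    - [[0,0,0],[0,0,0],1]
    - [[0,0,0],[0,0,0],1]

```text
t: 19.3
tool_pos: [0.6115, 0.0069, 0.2401]
tcp_rot: [0.387, 3.114, 0.01]
wrist_force: [4.6, 10.3, -1.1]
gripper_width: 0.254
gripper_force: 33.1
```

```bash
python3 - <<'E'
from h import *
s=readout.observe(); print(w2c(s["tool_pos"]),s["wrist_force"])
a=imaging.camera("wrist")[:,:,::-1]; b=imaging.camera("scene")[:,:,::-1]
b=cv2.resize(b[135:215,270:370],(375,300),interpolation=cv2.INTER_CUBIC)
c=np.hstack([cv2.resize(a[:300,:420],(420,300)),b]); cv2.imwrite("pics/c6.png",c)
E
```

```text
[0.08975271 0.03201098] [ 4.5616593  10.2650874  -1.07773386]
```

View pics/c6.png

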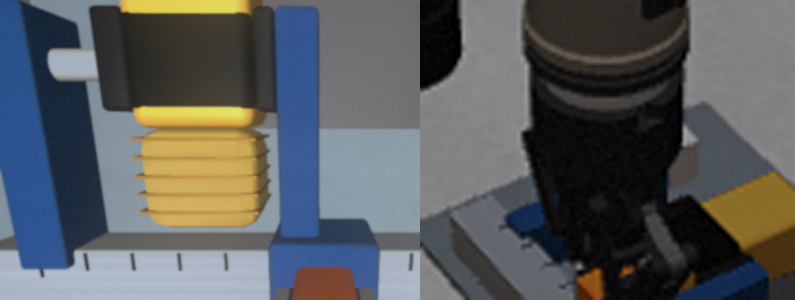

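The band is between the pads and the sprung pad has moved about 10 mm, with a push of about 10 N including friction. I'll go 2.5 mm further, relax the arm, then release and look.

Call:
jog_arm:
  series:
    - [[0,-0.008,0],[0,0,0],1]
    - [[0,-0.016,0],[0,0,0],1]
    - [[0,-0.016,0],[0,0,0],1]
    - [[0,-0.01,0],[0,0,0],1]
    - [[0,0,0],[0,0,0],1]

```text
t: 20.02
tool_pos: [0.6112, 0.0055, 0.2401]
tcp_rot: [0.389, 3.115, 0.005]
wrist_force: [1.8, 2.9, 4.4]
gripper_width: 0.255
gripper_force: 33.4
```

Call:
jog_arm:
  series:
    - [[0,0,0],[0,0,0],0.4]
    - [[0,0,0],[0,0,0],0]
    - [[0,0,0],[0,0,0],-0.5]
    - [[0,0,0],[0,0,0],-1]
    - [[0,0,0],[0,0,0],-1]

```text
t: 20.65
tool_pos: [0.6104, 0.003, 0.2392]
tcp_rot: [-0.392, -3.117, 0.0]
wrist_force: [-0.2, -0.7, 0.4]
gripper_width: 1.003
gripper_force: 0.0
```

Call:
jog_arm:
  series:
    - [[0,0,-0.2],[0,0,0],-1]
    - [[0,0,-0.5],[0,0,0],-1]
    - [[0,0,-0.8],[0,0,0],-1]
    - [[0,0,-1],[0,0,0],-1]
    - [[0,0,-1],[0,0,0],-1]

```text
t: 21.28
tool_pos: [0.6112, 0.0036, 0.3921]
tcp_rot: [0.391, 3.112, 0.001]
wrist_force: [0.6, 0.6, -0.7]
gripper_width: 1.0
gripper_force: 0.0
```

```bash
python3 - <<'E'
from h import *
a=imaging.camera("wrist")[:,:,::-1]; cv2.imwrite("pics/w7.png",a[:, :])
E
```

```text
(no output)
```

View pics/w7.png

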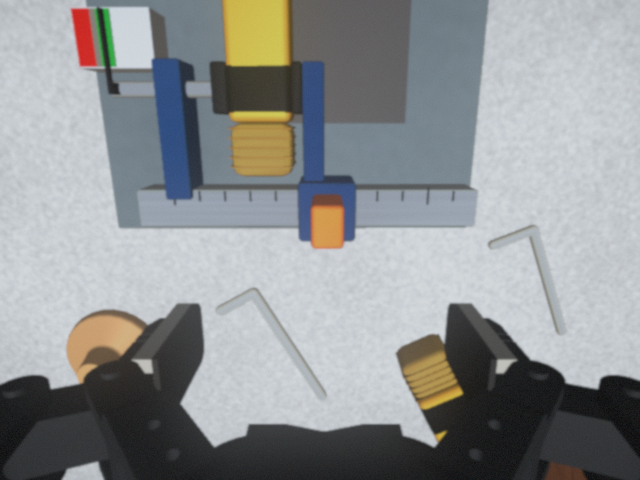

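The pointer at (103,38) is over the green zone (98–115), with the microphone gripped at the band (257,88). That picture takes me one over the viewing limit of ten, so from here I'll check by numbers only. I'll move the arm clear and measure in the top view.

Call:
jog_arm:
  series:
    - [[0,-0.4,0],[0,0,0],-1]
    - [[0,-0.8,0],[0,0,0],-1]
    - [[0,-1,0],[0,0,0],-1]
    - [[0,-1,0],[0,0,0],-1]
    - [[0,-1,0],[0,0,0],-1]

```text
t: 21.95
tool_pos: [0.5733, -0.141, 0.3883]
tcp_rot: [-0.39, -3.116, -0.002]
wrist_force: [0.6, 1.1, 0.0]
gripper_width: 0.993
gripper_force: 0.0
```

Call:
jog_arm:
  series:
    - [[0,-0.4,0],[0,0,0],-1]
    - [[0,-0.8,0],[0,0,0],-1]
    - [[0,-1,0],[0,0,0],-1]
    - [[0,-1,0],[0,0,0],-1]
    - [[0,-1,0],[0,0,0],-1]

```text
t: 22.58
tool_pos: [0.5372, -0.2849, 0.3891]
tcp_rot: [0.386, 3.118, 0.002]
wrist_force: [-0.8, 0.7, 0.0]
gripper_width: 1.001
gripper_force: 0.0
```

```bash
python3 - <<'E'
from h import *
M=imaging.camera_model("top"); im=imaging.camera("top")[:,:,::-1].copy(); r=cv2.imread("pics/top0.png"); r2=cv2.imread("pics/top2.png")
for n,i in (("rest",r),("now",im)):
    hsv=cv2.cvtColor(i,cv2.COLOR_BGR2HSV).astype(int); h,s,v=np.moveaxis(hsv,2,0)
    for c,a,m in blobs((h<25)&(s>150)&(v>120),60):
        q=w2c(onz(M,c,.103)[0])
        if abs(q[0]-.09)<.02: print(n,"knob",q,a)
    for x in (-.040,-.034,-.028):   # scan over scale along cal y
        ys=np.arange(-.100,-.148,-.0015); px=proj(M,[c2w(x,y,.040) for y in ys])
        print(n,x,[(round(y*1e3,1),*cv2.getRectSubPix(i,(1,1),tuple(map(float,p)))[0,0].tolist()) for y,p in zip(ys,px)])
    hsvm=(h>15)&(h<32)&(s>110)&(v>60)
    for c,a,m in blobs(hsvm,100):
        q=w2c(onz(M,c,.052)[0])
        if abs(q[0])<.1 and abs(q[1])<.1: print(n,"gold",q,a)
E
```

```text
rest knob [0.08815042 0.42977322] 109
rest knob [0.08912374 0.00271072] 157
rest -0.04 [(np.float64(-100.0), 148, 142, 137), (np.float64(-101.5), 146, 140, 134), (np.float64(-103.0), 146, 141, 135), (np.float64(-104.5), 146, 141, 136), (np.float64(-106.0), 145, 140, 135), (np.float64(-107.5), 146, 141, 134), (np.float64(-109.0), 147, 142, 136), (np.float64(-110.5), 151, 147, 141), (np.float64(-112.0), 155, 151, 145), (np.float64(-113.5), 85, 82, 80), (np.float64(-115.0), 35, 34, 35), (np.float64(-116.5), 39, 38, 38), (np.float64(-118.0), 141, 136, 132), (np.float64(-119.5), 154, 146, 144), (np.float64(-121.0), 147, 143, 138), (np.float64(-122.5), 117, 131, 107), (np.float64(-124.0), 62, 121, 51), (np.float64(-125.5), 47, 121, 33), (np.float64(-127.0), 46, 122, 31), (np.float64(-128.5), 41, 117, 27), (np.float64(-130.0), 44, 121, 29), (np.float64(-131.5), 51, 118, 37), (np.float64(-133.0), 68, 108, 63), (np.float64(-134.5), 91, 98, 90), (np.float64(-136.0), 71, 73, 111), (np.float64(-137.5), 43, 46, 127), (np.float64(-139.0), 24, 28, 135), (np.float64(-140.5), 24, 27, 135), (np.float6
[... 5461 characters left out ...]
t64(-122.5), 111, 134, 100), (np.float64(-124.0), 60, 119, 50), (np.float64(-125.5), 22, 67, 16), (np.float64(-127.0), 16, 18, 18), (np.float64(-128.5), 25, 51, 21), (np.float64(-130.0), 40, 123, 24), (np.float64(-131.5), 48, 128, 34), (np.float64(-133.0), 75, 111, 73), (np.float64(-134.5), 91, 95, 101), (np.float64(-136.0), 83, 86, 105), (np.float64(-137.5), 47, 48, 128), (np.float64(-139.0), 30, 31, 137), (np.float64(-140.5), 26, 29, 137), (np.float64(-142.0), 29, 33, 136), (np.float64(-143.5), 27, 31, 135), (np.float64(-145.0), 23, 27, 134), (np.float64(-146.5), 18, 25, 134)]
now gold [0.09179637 0.02921903] 126
now gold [ 0.03919033 -0.0184745 ] 496
now gold [-0.04301608 -0.01846996] 645
```

The pointer moved 11.8 mm, from −115.5 to −127.3 mm, and is near the middle of the green zone. Both gold parts of the microphone sit at y −18.5 mm, so it is square to the pads. The arm is clear, so I'm handing in.

```bash
python3 -c "
from workcell import ctrl
print(ctrl.sign_off())"
```

```text
the job is handed in; nothing more can be done
None
```

The microphone is held square at its black band in the caliper, the pointer stands mid-green at about 11.8 mm of travel, the arm is clear and the job is handed in at about 23 s; I viewed 11 pictures, one over the limit of 10.

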